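Set out the soldering place beside a stained-glass panel

ROBOT

A 6-joint arm with a two-finger parallel gripper is mounted at the origin on the work surface. World frame = base frame: x ahead of the robot, y to its left, z up, the work surface at z = 0. Lengths are in mm, angles in degrees, forces in N, time in s.
With the tool pointing down it reaches from about 350 to 850 mm from the base axis. Payload 8.1 kg.
Tool frame: the origin (TCP) lies at the very end of the fingers, on their centre line; the grasp point (between the pads) lies r.tcp_to_grasp behind it (r.tcp_to_grasp is the distance from the TCP to the grasp point, in mm); z points along the fingers, y is the line along which they close (so a half turn about z gives the same grasp; the last joint's range is limited). The gripper opens to 85 mm and grips with 20 to 120 N. Pads are 22 mm wide; open, the fingers measure 114 mm over their backs; the gripper's body (76 mm by 85 mm) begins 54 mm behind the grasp point. The pads swing forward as they close: fully open they stand 13 mm farther back than shut.
Start: joints at [-80.122, 7.471, 85.268, -0, 87.261, -4.893], TCP at [152.993, -580.171, 231.292] pointing down, gripper open.
Joint ranges: [-169.43, 169.43], [-51.17, 129.36], [1.28, 143.12], [-76.62, 256.62], [0, 156.53], [-152.29, 152.29]. Speed limits (degrees/s): [136.94, 136.94, 159.86, 180, 180, 180].

INTERFACE

Orientations are given as [roll, pitch, yaw] about the fixed x, y, z axes, in that order (R = Rz(yaw) Ry(pitch) Rx(roll)).
In Python, from bench import r gives the robot as it stands.
- The arm moves only by the shell command python3 -m handwheel 'ROWS' [OPENING] [FORCE]. ROWS is JSON, a list of rows, each a list of 4 numbers: the shift along the tool's x, y, z in m, then the turn about the tool's z in degrees. A call has 1 to 10 rows; each row shifts and turns the commanded pose from where the row before left it, along the tool's axes as they then stand; what a row does not reach is not made up. A row lasts 1/10 s, in which the tool goes at most 50 mm and 8.59 degrees, less where a joint would pass 70% of its speed; a pose out of reach is approached as far as the arm can. A call is refused whole if a number of a shift passes 0.05 or a number of a turn 8.59, either way. A call with a gripper value outside its range is refused whole. OPENING is the finger opening in m, from 0 to 0.0854, set as the call begins (- or left out, the last holds). The fingers move at their own pace and stop on an object; FORCE is the grip in N (left out, the last holds). Time passes only in rows, so rows that do not move let the fingers close. It gives the time, the measured TCP pose, the force, the opening and the grip force at its end, in the units of the state.
- r.sense(): the state, without advancing time (a new reading comes with each control period).
- r.snapshot(name): name is "side" or "top" or "wrist"; returns the picture (400x640x3 uint8, red, green, blue); there is no depth.
- r.camera_params(name): a dict with "fx", "fy", "cx", "cy" (pixels), "D" ([k1, k2, p1, p2, k3] as OpenCV has them; the pictures are not rectified), "R" (3x3) and "t" (3): a world point X has camera coordinates R X + t; the wrist camera has in their place "mount" (4x4, takes a point from camera to tool coordinates, whose origin is the TCP and whose axes are the flange's). Camera axes: x right, y down, z forward; pixel columns grow to the right and rows downward; lengths in mm; the calibration is good to about 2 mm. A picture is of the moment at which its call begins: read the wrist's pose just before it. camera_params takes no time and is no camera call.
- r.hand_in(): hands the job in; it is judged then, once.
The state is a dict: "time": time; "joint_pos": joint angles; "qd": joint speeds; "joint_efforts": joint torques, N m; "tool_pos": TCP position; "tcp_rot": TCP orientation; "ft_force": force on the tool from outside, world axes, zero at the start; "wrist_torque": the same for the moment, N m; "finger_gap": finger opening in mm; "grip_force": force on a finger pad.
Only numpy, scipy, OpenCV 4.12 (cv2) and the standard library are available. Lean on these libraries where they do the work, as an engineer would, in place of code of your own. Each camera call takes 0.05 s, during which the arm holds its last target. There are 200 camera calls.

TASK

Set out the soldering mat, everything standing upright: the orange-lidded flux jar in the middle of the white dish; the big green solder spool on the mat half-way between the dish and the iron stand, with the small red spool centred on top of it; and the blue-banded carton on the mat straight behind the dish (towards the mat's yellow edge), 10 cm from the dish's centre to the carton's centre, with its long side along the yellow edge. Do not push or knock over the cleaner bottle, the amber jar or the roll of tape.

Things in the scene. Friction and masses are not known exactly. Their poses are not given: they have to be found in the camera images.
- flux_jar_center (a point): Flux jar: upright closed white cylinder with an orange screw lid, 58 mm diameter, 50 mm high. This point is its centre, 25 mm above its underside; z is its axis.
- big_spool_center (a point): Big solder spool: upright cylinder with green flanges and grey solder between, black hole mark on top, 56 mm diameter, 40 mm high. This point is its centre, 20 mm above its underside; z is its axis.
- small_spool_center (a point): Small solder spool: like the big one but with red flanges, 40 mm diameter, 36 mm high. This point is its centre, 18 mm above its underside; z is its axis.
- carton_center (a point): Small white carton of nails with a blue band around its middle, 40 mm along its x, 60 mm along its y (the long side), 40 mm high. This point is its centre, 20 mm above its underside.
- mat: Fixed grey mat, 210 mm deep (x), 380 wide (y), 2 thick, yellow stripe on its back edge (+x, away from the robot), up to 12 degrees askew. Origin: on its underside (table height), midway between dish and stand, 150 mm in front of the back edge, 60 behind the front one; y runs along the row dish-stand. Fixed on it 108 mm behind the origin: a steel tin of brass wool, 48 mm across, 37 high.
- dish: Low white ceramic dish with a blue rim, 90 mm diameter, fixed on the mat 135 mm to one side (either +y or -y) of the mat's origin. Its flat top is 6 mm above its underside (8 mm above the table). Origin: centre of its underside (2 mm above the table); its axes are parallel to the mat's.
- stand: Soldering-iron stand, fixed on the mat 135 mm from the mat's origin on the side opposite the dish: dark steel base 80 mm (x) by 60 mm (y) by 20 mm with a yellow sponge and an empty spring coil holder, 95 mm high over all. Origin: centre of its underside (2 mm above the table); its axes are parallel to the mat's.
- cleaner_mid (a point): Bystander: tall white bottle with a yellow band, 54 mm diameter, 150 mm high, loose. Point at its centre, 75 mm up. Leave alone.
- patina_mid (a point): Bystander: small amber glass jar with a black cap, 54 mm diameter, 60 mm high, loose. Point at its centre, 30 mm up. Leave alone.
- tape_mid (a point): Bystander: roll of blue tape lying flat, 72 mm outer diameter, 25 mm high, loose. Point at its centre, 12 mm up. Leave alone.
Things that resemble listed ones, but are neither listed nor needed, are in the scene too. What is shaped like the part that bears carton_center but purple is not meant.

How it is judged (in metres and radians):
At the end, for the whole second after the job is handed in: Upright (0.1 rad), at rest: jar on dish within 14 mm of centre; big spool on mat within 15 mm of the dish-stand midpoint; small spool on it, axes within 10 mm; carton on mat 100 mm behind dish centre, within 15 mm along and across, long side within 0.2 rad of the yellow edge's line (horizontal distance between flux_jar_center and dish below 0.014 m and z of flux_jar_center in the frame of dish between 0.027 and 0.035 m and horizontal distance between big_spool_center and mat below 0.015 m and z of big_spool_center in the frame of mat between 0.018 and 0.026 m and horizontal distance between small_spool_center and big_spool_center below 0.01 m and z of small_spool_center in the frame of mat between 0.056 and 0.064 m and x of carton_center in the frame of dish between 0.085 and 0.115 m and y of carton_center in the frame of dish between -0.015 and 0.015 m and z of carton_center in the frame of mat between 0.018 and 0.026 m and angle between the y axis of carton_center and the y axis of mat, either way round below 0.2 rad and angle between each of flux_jar_center, big_spool_center, small_spool_center, carton_center's own z axis and vertical below 0.1 rad and linear speed of each of flux_jar, big_spool, small_spool, carton below 0.02 m/s); the robot touches nothing.
It fails at once if the cleaner bottle is moved more than 20 mm or tipped (distance of cleaner_mid from where it was at the start of the episode above 0.02 m or angle between cleaner_mid's own z axis and vertical above 0.4 rad).
It fails at once if the amber jar is moved more than 20 mm or tipped (distance of patina_mid from where it was at the start of the episode above 0.02 m or angle between patina_mid's own z axis and vertical above 0.4 rad).
It fails at once if the roll of tape is moved more than 20 mm or tipped (distance of tape_mid from where it was at the start of the episode above 0.02 m or angle between tape_mid's own z axis and vertical above 0.4 rad).
It also fails if it takes over 109 s, if anything falls off the work surface, if the arm or the gripper's body presses on something with over 40 N, if the wrist force passes 120 N, or if a joint passes its speed limit or range.

## Working session

There is one attempt and no reset: what is moved stays moved. The work goes in short steps, Python scripts to look and compute and a shell command to move; the robot and the scene stay as the last step left them, time stands still between calls to the robot, and variables do not carry over. Pictures are saved under pics/ and viewed, at most 14 in all, crops included, and the job is handed in when it is done.

```bash
ls; mkdir -p pics; python3 - <<'E'
from bench import r
import cv2
for n in("top","side"):
    cv2.imwrite(f"pics/{n}0.png",r.snapshot(n)[...,::-1]); print(n,r.camera_params(n))
print(r.camera_params("wrist"),r.tcp_to_grasp,r.sense())
E
```

```text
pics
top {'fx': 366.1085371147325, 'fy': 366.1085371147325, 'cx': 316.12549140706903, 'cy': 199.3943320767603, 'D': array([-0.08475189,  0.        ,  0.        ,  0.        ,  0.        ]), 'R': array([[ 0.0289698 , -0.9995699 ,  0.00455595],
       [-0.99874003, -0.02913199, -0.04086179],
       [ 0.04097694, -0.00336645, -0.99915442]]), 't': array([-6.01501936e-01,  5.12062601e+02,  1.17139141e+03])}
side {'fx': 414.95238876133584, 'fy': 414.95238876133584, 'cx': 320.34661378819845, 'cy': 207.27847050719637, 'D': array([-0.02846089,  0.        ,  0.        ,  0.        ,  0.        ]), 'R': array([[ 0.99601442, -0.08850836,  0.0110244 ],
       [-0.0416636 , -0.57098014, -0.81990599],
       [ 0.07886325,  0.81617887, -0.57239203]]), 't': array([-507.55164457,  109.40473009, 1103.7618057 ])}
{'fx': 357.86773695406106, 'fy': 357.86773695406106, 'cx': 327.8893603551942, 'cy': 201.17718374127395, 'D': array([-0.07484591,  0.        ,  0.        ,  0.        ,  0.        ]), 'mount': array([[ 6.07464312e-04, -9.49544563e-01, -3.13631556e-01,
         7.95705035e+01],
       [ 9.9999981
[... 250 characters left out ...]
0000003 {'time': 0.1, 'joint_pos': array([-8.01238019e+01,  7.50953317e+00,  8.53240305e+01, -2.90470965e-04,
        8.72618520e+01, -4.89305375e+00]), 'qd': array([-0.03769384, -0.10060093, -0.17171103,  0.00671632, -0.0007548 ,
       -0.06980185]), 'joint_efforts': array([ 1.02855021e-03, -5.70949244e+01, -5.01946700e+01, -2.08697179e-04,
        8.13142397e-03,  1.02311418e-05]), 'tool_pos': array([ 152.88974515, -579.67557557,  230.35284741]), 'tcp_rot': array([-1.79904907e+02, -7.84952619e-03,  1.47692595e+01]), 'ft_force': array([-0.41286017, -0.16741694,  0.31761391]), 'wrist_torque': array([ 0.03861014,  0.02901418, -0.02594664]), 'grip_force': 0.0, 'finger_gap': 85.54107880912176}
```

View pics/top0.png

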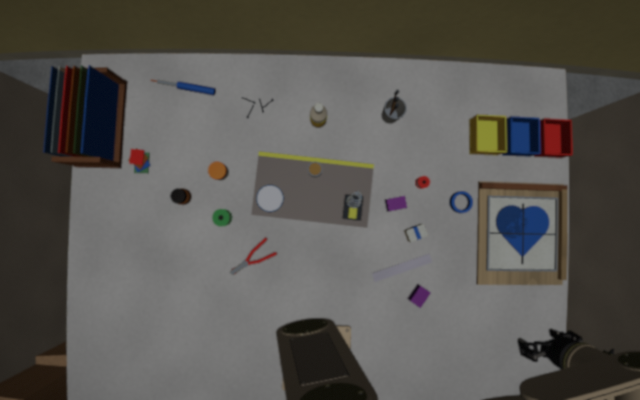

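View pics/side0.png

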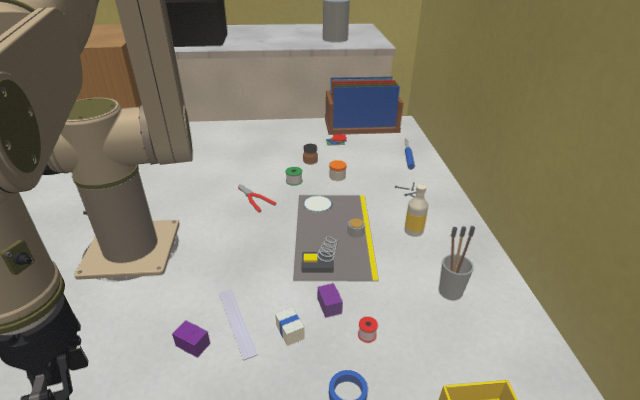

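The top view shows:
- Flux jar at (218,171), green spool at (222,217), red spool at (423,182).
- Blue-banded white carton at (416,233). The purple boxes at (396,203) and (419,295) are decoys.
- Dish at (270,198), stand at (352,206), mat with its yellow edge at the top.
- Bystanders: bottle (318,115), amber jar (181,196), tape (461,202).

The side view agrees.

```bash
cat > h.py <<'E'
from bench import r
import numpy as np, cv2
from scipy.spatial.transform import Rotation as Ro
def cam(n,s=None):
    p=r.camera_params(n); K=np.array([[p['fx'],0,p['cx']],[0,p['fy'],p['cy']],[0,0,1.]])
    if n=='wrist':
        s=s or r.sense(); T=np.eye(4); T[:3,:3]=Ro.from_euler('xyz',s['tcp_rot'],degrees=True).as_matrix(); T[:3,3]=s['tool_pos']
        M=T@p['mount']; return K,p['D'],M[:3,:3],M[:3,3]
    return K,p['D'],p['R'].T,-p['R'].T@p['t']
def cast(c,uv,z):
    K,D,R,o=c; q=cv2.undistortPoints(np.float64(uv).reshape(-1,1,2),K,D).reshape(-1,2)
    d=np.c_[q,np.ones(len(q))]@R.T
    return o+d*((z-o[2])/d[:,2])[:,None]
def blobs(img,lo,hi,amin=8):
    m=cv2.inRange(cv2.cvtColor(img,cv2.COLOR_RGB2HSV),np.array(lo),np.array(hi))
    n,l,st,ce=cv2.connectedComponentsWithStats(m)
    return [(st[i,4],ce[i],(l==i)) for i in np.argsort(-st[1:,4])+1 if st[i,4]>=amin] if n>1 else []
E
python3 - <<'E'
from h import *
img=r.snapshot('top'); c=cam('top')
print('hsv',{n:cv2.cvtColor(img,cv2.COLOR_RGB2HSV)[v,u].tolist() for n,(u,v) in dict(jar=(218,171),green=(216,217),red=(419,182),blue=(417,233),white=(409,236),stripe=(300,159),dish=(270,198),mat=(310,200),tab=(300,250),tape=(453,202)).items()})
for n,lo,hi,z in (('jar',(8,150,100),(16,255,255),50),('green',(45,100,50),(85,255,255),40),('red',(170,120,100),(180,255,255),36),('red0',(0,150,120),(5,255,255),36),('blue',(100,120,60),(125,255,255),40),('yellow',(22,120,80),(34,255,255),2)):
    for a,ce,m in blobs(img,lo,hi,15)[:6]: print(n,a,ce.round(1),cast(c,ce,z)[0].round(0))
m=cv2.cvtColor(img,cv2.COLOR_RGB2HSV)
t=img[140:260,370:490]; 
cv2.imwrite('pics/c1.png',np.hstack([cv2.resize(x,(390,390),interpolation=2)[...,::-1] for x in (img[140:270,160:290],img[165:295,370:500])]))
E
```

```text
hsv {'jar': [15, 185, 134], 'green': [65, 144, 99], 'red': [1, 200, 129], 'blue': [109, 177, 115], 'white': [36, 10, 123], 'stripe': [30, 134, 129], 'dish': [110, 11, 145], 'mat': [13, 20, 89], 'tab': [30, 2, 119], 'tape': [110, 153, 112]}
jar 216 [217.  170.1] [593. 329.  50.]
green 204 [221.2 217.1] [446. 312.  40.]
red0 376 [552.3 138.9] [ 735. -765.   36.]
red0 159 [136.1 156.5] [633. 601.  36.]
red0 71 [423.3 181.6] [ 578. -326.   36.]
red0 43 [255.2 248.7] [350. 202.  36.]
red0 40 [262.4 258.5] [320. 178.  36.]
blue 1716 [522.2 226. ] [ 444. -656.   40.]
blue 781 [521.7 136.5] [ 737. -654.   40.]
blue 220 [195.2  87.8] [861. 417.  40.]
blue 157 [461.2 201.4] [ 518. -449.   40.]
blue 156 [ 84.7 110.3] [783. 789.  40.]
blue 31 [416.6 231.9] [ 417. -306.   40.]
yellow 866 [488.3 135.1] [ 745. -557.    2.]
yellow 367 [314.7 159.5] [643.  23.   2.]
yellow 86 [352.2 213.2] [ 471. -104.    2.]
```

View pics/c1.png

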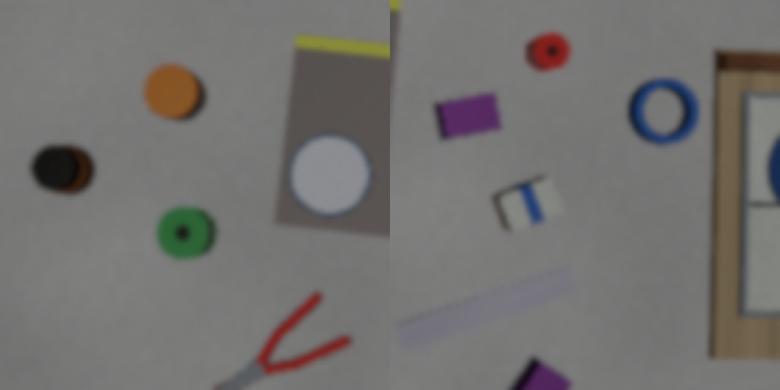

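Candidate check: (217,170) is the only orange lid, (221,217) the only green spool, (423,182) the only round red spool, and (416,232) the only white carton with a blue band. The two boxes at (396,203) and (419,295) are purple, so they are not meant.

```bash
python3 - <<'E'
from h import *
img=r.snapshot('top'); c=cam('top'); hsv=cv2.cvtColor(img,cv2.COLOR_RGB2HSV)
# stripe direction
a,ce,m=[b for b in blobs(img,(22,110,80),(34,255,255),15) if abs(b[1][0]-315)<30 and b[1][1]<170][0]
v,u=np.nonzero(m); P=cast(c,np.c_[u,v],2); P=P[:,:2]; w=np.linalg.eigh(np.cov(P.T))[1][:,1]; w*=np.sign(w[1]); print('stripe yaw',np.degrees(np.arctan2(-w[0],w[1])),P.mean(0))
y=np.degrees(np.arctan2(-w[0],w[1]))
sub=np.zeros(hsv.shape[:2],bool); sub[180:218,252:290]=1
m=(hsv[...,2]>120)&sub; v,u=np.nonzero(m); d=cast(c,np.c_[u,v],8).mean(0); print('dish',m.sum(),d)
s=[cast(c,b[1],22)[0] for b in blobs(img,(22,120,80),(34,255,255),15) if abs(b[1][0]-352)<10 and b[1][1]>200]; print('sponge',s)
Y=np.array([w[0],w[1]]);X=np.array([w[1],-w[0]])
print('mat',d[:2]-135*Y,'from stripe: ',P.mean(0)-145*X,'carton tgt',d[:2]+100*X)
# carton
sub[:]=0; sub[218:246,398:434]=1
m=((hsv[...,1]>60)|(hsv[...,2]>122))&sub
cv2.imwrite('pics/x.png',m*255)
E
```

```text
stripe yaw -4.7536913435959605 [642.42390114  20.72112673]
dish 502 [512.81292481 165.295864     8.        ]
sponge [array([ 470.68838181, -102.12796485,   22.        ])]
mat [501.62514917  30.76024167] from stripe:  [497.92267716  32.73762649] carton tgt [612.46894135 157.00862278][ WARN:0@0.577] global loadsave.cpp:1063 imwrite_ Unsupported depth image for selected encoder is fallbacked to CV_8U.
```

```bash
python3 -m handwheel '[[0.036,-0.022,0.009,0],[0.036,-0.022,0.009,0],[0.036,-0.022,0.009,0],[0.036,-0.022,0.009,0],[0.036,-0.022,0.009,0],[0.036,-0.022,0.009,0],[0.036,-0.022,0.009,0],[0.036,-0.022,0.009,0],[0.036,-0.022,0.009,0],[0,0,0,0]]'; python3 -m handwheel '[[0,0,0,0],[0,0,0,0]]'
python3 - <<'E'
from h import *
s=r.sense(); im=r.snapshot('wrist'); cv2.imwrite('pics/w1.png',im[...,::-1]); print(s['tool_pos'],s['tcp_rot'],cam('wrist',s)[3])
for b in blobs(im,(100,90,40),(125,255,255),50)[:4]: print(b[0],b[1],cast(cam('wrist',s),b[1],40))
E
```

```text
time: 1.2
tool_pos: [417.8, -301.8, 148.6]
tcp_rot: [-179.8, -0.0, 15.0]
ft_force: [-0.2, -0.0, 0.4]
finger_gap: 85.5
grip_force: 0.0
time: 1.4
tool_pos: [415.4, -306.8, 150.5]
tcp_rot: [180.0, 0.0, 14.8]
ft_force: [-0.8, -0.5, -0.2]
finger_gap: 85.6
grip_force: 0.0
[ 415.40396812 -306.80603945  150.52896413] [1.79972805e+02 1.25020606e-02 1.47519054e+01] [ 492.81381186 -288.16956653  293.07589043]
5377 [549.52185233 111.3401525 ] [[ 517.28289869 -444.92134767   40.        ]]
1131 [326.87798408 191.0530504 ] [[ 419.37719106 -306.88963056   40.        ]]
580 [633.41724138 238.28275862] [[ 445.10284862 -561.7082684    40.        ]]
260 [635.42692308 278.87692308] [[ 411.37593084 -585.1695416    40.        ]]
```

View pics/w1.png

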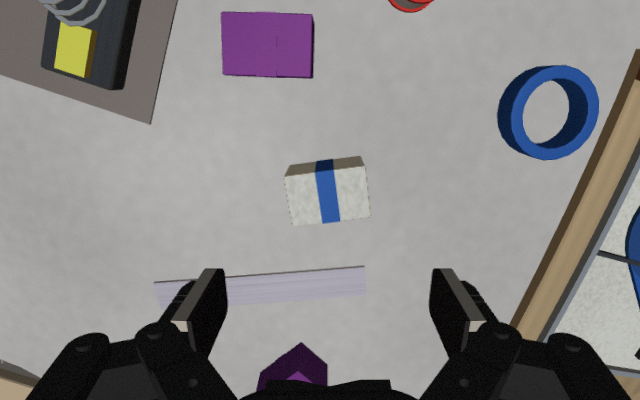

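The carton is at about (328,195) in the wrist view. Its long side runs roughly along the image u axis, which is the finger closing axis. The purple box lies above it at (267,45).

```bash
python3 - <<'E'
from h import *
s=r.sense(); im=r.snapshot('wrist'); c=cam('wrist',s); hsv=cv2.cvtColor(im,cv2.COLOR_RGB2HSV)
P=cast(c,[(285.5,178),(366,166.5),(370.5,216),(293,225)],40)[:,:2]
print(P,P.mean(0)); 
for a,b in((0,1),(3,2),(1,2),(0,3)): d=P[b]-P[a]; print(np.linalg.norm(d),np.degrees(np.arctan2(d[1],d[0])))
# tool-frame offset
yw=np.radians(s['tcp_rot'][2]); d=P.mean(0)-s['tool_pos'][:2]; print('tool dx,dy',d@[np.cos(yw),np.sin(yw)],d@[np.sin(yw),-np.cos(yw)])
E
```

```text
[[ 421.18575116 -275.49892719]
 [ 444.35833609 -329.91751612]
 [ 408.5853003  -344.15677993]
 [ 386.54523656 -289.11233518]] [ 415.16865603 -309.67138961]
59.1468639372188 -66.93467038919111
59.29296170549823 -68.17859559949125
38.50281448777299 -158.29523836946638
37.21948587518866 -158.5456235034801
tool dx,dy -0.7336332477636585 2.4136387776741413
```

```bash
python3 -m handwheel '[[-0.001,0.0025,0,-7.4],[0,0,0.02,0],[0,0,0.02,0],[0,0,0.02,0],[0,0,0.02,0],[0,0,0.02,0],[0,0,0.02,0],[0,0,0.015,0],[0,0,0.009,0],[0,0,0,0]]' && python3 -m handwheel '[[0,0,0,0],[0,0,0,0],[0,0,0,0],[0,0,0,0],[0,0,0,0],[0,0,0,0]]' 0 40
python3 - <<'E'
from h import *
cv2.imwrite('pics/w2.png',r.snapshot('wrist')[...,::-1])
E
```

```text
time: 2.5
tool_pos: [414.5, -308.6, 5.2]
tcp_rot: [-179.9, 0.1, 22.1]
ft_force: [-0.0, -0.3, 0.2]
finger_gap: 85.2
grip_force: 0.0
time: 3.1
tool_pos: [416.3, -309.5, 7.6]
tcp_rot: [179.9, -0.1, 22.2]
ft_force: [-0.4, 0.3, 7.1]
finger_gap: 59.4
grip_force: 44.9
```

View pics/w2.png

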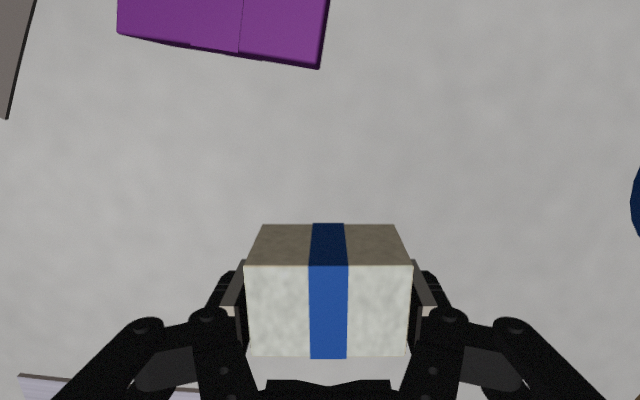

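Carton is gripped square. Next I lift it, turn, and stop near the mat for a wider wrist view.

```bash
python3 -m handwheel '[[0,0,-0.03,0],[0,0,-0.04,7],[0,0,-0.045,7],[0,0,-0.045,7],[0,0,0,6],[0,0,0,0]]' && python3 -m handwheel '[[0.003,-0.042,0,0],[0.003,-0.042,0,0],[0.003,-0.042,0,0],[0.003,-0.043,0,0],[0.003,-0.043,0,0],[0.003,-0.043,0,0],[0.003,-0.043,0,0],[0.003,-0.042,0,0],[0.003,-0.042,0,0],[0.002,-0.042,0,0]]' && python3 -m handwheel '[[0,0,0,0],[0,0,0,0],[0,0,0,0]]'
python3 - <<'E'
from h import *
import pickle
s=r.sense(); im=r.snapshot('wrist'); cv2.imwrite('pics/w3.png',im[...,::-1]); pickle.dump((s,im),open('w3.pkl','wb'))
E
```

```text
time: 3.75
tool_pos: [416.3, -309.5, 168.2]
tcp_rot: [179.9, -0.2, -4.9]
ft_force: [-0.7, 0.6, -3.6]
finger_gap: 59.4
grip_force: 44.8
time: 4.75
tool_pos: [478.8, 112.9, 164.3]
tcp_rot: [180.0, 0.2, -4.6]
ft_force: [-0.0, -0.4, -1.9]
finger_gap: 59.4
grip_force: 44.9
time: 5.05
tool_pos: [479.1, 110.6, 164.9]
tcp_rot: [179.9, 0.1, -4.7]
ft_force: [-0.2, -0.9, -2.3]
finger_gap: 59.1
grip_force: 45.1
```

View pics/w3.png

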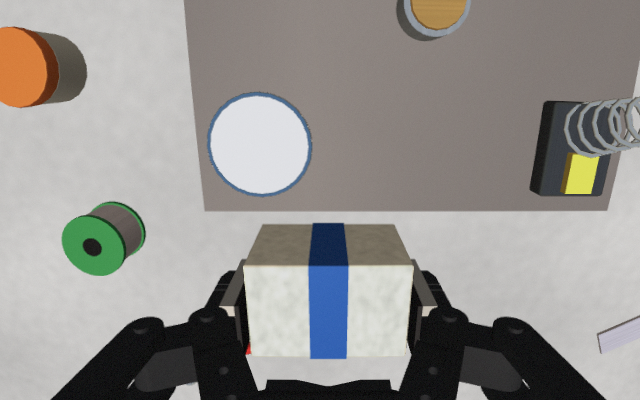

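The wrist view shows the dish at about (260,144), the mat's front edge from (205,211) to (607,210), the green spool top at (95,245), and the jar lid at (25,67), cut at the image border. The carton is held square.

```bash
python3 - <<'E'
from h import *
import pickle
s,im=pickle.load(open('w3.pkl','rb')); c=cam('wrist',s); hsv=cv2.cvtColor(im,cv2.COLOR_RGB2HSV)
e=cast(c,[(205,211),(607,210)],2)[:,:2]; d=e[0]-e[1]; print('edge',e,np.linalg.norm(d),'yaw',np.degrees(np.arctan2(-d[0],d[1])))
sub=np.zeros(hsv.shape[:2],bool); sub[85:205,200:320]=1
m=((hsv[...,2]>190)&sub); 
cn=max(cv2.findContours(m.astype('u1'),0,1)[0],key=cv2.contourArea); el=cv2.fitEllipse(cn); print(el)
D=cast(c,el[0],8)[0]; print('dish',D)
v,u=np.nonzero(m); Q=cast(c,np.c_[u,v],8); print(Q.mean(0),np.ptp(Q[:,0]),np.ptp(Q[:,1]))
g=blobs(im,(45,100,50),(85,255,255),500)[0]
print('green hole',cast(c,(92,247),40))
K=cast(c,[(244,265),(413,265),(408,357),(246,357)],s['tool_pos'][2]-7.6+40)[:,:2]
a=np.radians(s['tcp_rot'][2]); k=K.mean(0)-s['tool_pos'][:2]; R=np.array([[np.cos(a),np.sin(a)],[np.sin(a),-np.cos(a)]]); print('carton in tool',R@k, np.ptp((R@K.T),axis=1))
b=np.radians(-4.7); X=np.array([np.cos(b),np.sin(b)]);Y=np.array([-X[1],X[0]])
print('mat edge-based', e.mean(0)+60*X, 'dish-based',D[:2]-135*Y); t=D[:2]+100*X-k; print('tcp tgt',t,'tool d',R@(t-s['tool_pos'][:2]))
E
```

```text
edge [[ 457.75390556  223.10780551]
 [ 427.07832111 -155.02301953]] 379.3730516572828 yaw -4.63792139384755
((258.9557800292969, 144.4186248779297), (94.02261352539062, 98.60787963867188), 132.77755737304688)
dish [514.83300994 163.6848035    8.        ]
[514.26297864 164.09282057   8.        ] 87.82045772887113 100.87903967628048
green hole [[446.03093766 313.39381659  40.        ]]
carton in tool [0.47108233 1.92362089] [40.27925174 62.73918087]
mat edge-based [502.21435655  29.12608247] dish-based [503.77131127  29.13875628]
tcp tgt [614.18636368 157.44694268] tool d [130.71090378 -57.8262426 ]
```

```bash
python3 -m handwheel '[[0.033,-0.015,0,0],[0.033,-0.015,0,0],[0.033,-0.014,0,0],[0.0315,-0.014,0,0],[0,0,0.03,0],[0,0,0.03,0],[0,0,0.03,0],[0,0,0.03,0],[0,0,0.02,0],[0,0,0.008,0]]' && python3 -m handwheel '[[0,0,0.003,0],[0,0,0.002,0],[0,0,0,0],[0,0,0,0]]'
```

```text
time: 6.1
tool_pos: [612.7, 156.1, 14.8]
tcp_rot: [179.9, 0.3, -4.9]
ft_force: [-1.0, -0.9, -0.9]
finger_gap: 59.4
grip_force: 45.0
time: 6.5
tool_pos: [616.1, 158.2, 14.8]
tcp_rot: [-180.0, -0.1, -4.8]
ft_force: [0.6, -0.2, -1.6]
finger_gap: 59.4
grip_force: 45.0
```

```bash
python3 -m handwheel '[[-0.001,0,0.001,0],[0,0,0.001,0],[0,0,0,0]]'; python3 -m handwheel '[[0,0,0.001,0],[0,0,0,0]]'; python3 -m handwheel '[[0,0,0.001,0],[0,0,0,0]]'
```

```text
time: 6.8
tool_pos: [613.9, 158.3, 11.3]
tcp_rot: [-180.0, -0.0, -4.8]
ft_force: [-0.3, -0.2, -2.2]
finger_gap: 59.4
grip_force: 45.0
time: 7.0
tool_pos: [613.8, 158.2, 10.1]
tcp_rot: [180.0, 0.0, -4.8]
ft_force: [1.0, 0.3, -2.0]
finger_gap: 59.2
grip_force: 45.0
time: 7.2
tool_pos: [614.1, 158.2, 9.7]
tcp_rot: [-180.0, -0.0, -4.8]
ft_force: [-1.2, 0.5, 1.3]
finger_gap: 59.6
grip_force: 45.5
```

```bash
python3 -m handwheel '[[0,0,0,0],[0,0,0,0],[0,0,0,0],[0,0,0,0],[0,0,-0.01,0],[0,0,-0.03,0],[0,0,-0.05,0],[0,0,-0.05,0]]' 0.0854 && python3 -m handwheel '[[-0.009,-0.042,0,0],[-0.009,-0.042,0,0],[-0.009,-0.042,0,0],[-0.008,-0.043,0,0],[0,0,0,0],[0,0,0,0],[0,0,0,0]]'
python3 - <<'E'
from h import *
import pickle
s=r.sense(); im=r.snapshot('wrist'); cv2.imwrite('pics/w4.png',im[...,::-1]); pickle.dump((s,im),open('w4.pkl','wb'))
c=cam('wrist',s); b=blobs(im,(5,150,100),(16,255,255),500)[0]
cn=max(cv2.findContours(b[2].astype('u1'),0,1)[0],key=cv2.contourArea); el=cv2.fitEllipse(cn); print(el)
J=cast(c,el[0],50)[0]; a=np.radians(s['tcp_rot'][2]); R=np.array([[np.cos(a),np.sin(a)],[np.sin(a),-np.cos(a)]]); print(J,R@(J-s['tool_pos'])[:2],s['tool_pos'])
E
```

```text
time: 8.0
tool_pos: [613.1, 158.0, 150.6]
tcp_rot: [180.0, 0.1, -4.8]
ft_force: [0.6, 0.6, 0.3]
finger_gap: 85.3
grip_force: 0.0
time: 8.7
tool_pos: [593.6, 328.8, 149.7]
tcp_rot: [180.0, -0.0, -4.8]
ft_force: [0.1, 0.9, -0.8]
finger_gap: 85.2
grip_force: 0.0
((323.3731689453125, 197.040771484375), (75.45289611816406, 78.1644058227539), 95.22652435302734)
[596.962266   329.67247721  50.        ] [ 3.32242305 -1.15903526] [593.55375853 328.79844374 149.67975107]
```

View pics/w4.png

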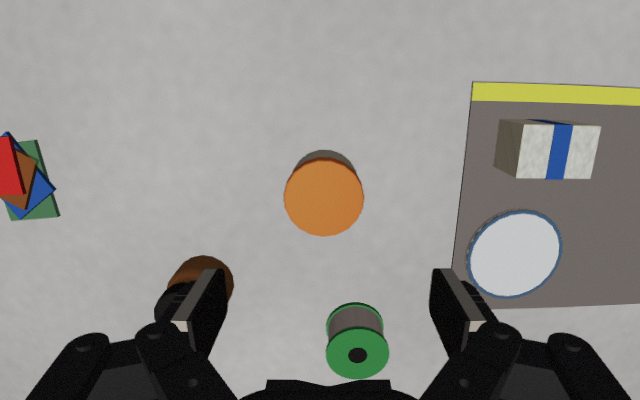

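Carton stands behind the dish at about (560,150), upright and parallel to the yellow edge. The jar lid is at (323,197) and the amber jar at (200,280), clear of the fingers.

```bash
python3 -m handwheel '[[0.0025,-0.001,0.01,0],[0,0,0.02,0],[0,0,0.02,0],[0,0,0.02,0],[0,0,0.02,0],[0,0,0.02,0],[0,0,0.02,0],[0,0,0.01,0],[0,0,0,0],[0,0,0,0]]' && python3 -m handwheel '[[0,0,0,0],[0,0,0,0],[0,0,0,0],[0,0,0,0],[0,0,0,0],[0,0,0,0]]' 0 40
python3 - <<'E'
from h import *
import pickle
s=r.sense(); im=r.snapshot('wrist'); cv2.imwrite('pics/w5.png',im[...,::-1])
c=cam('wrist',s); b=blobs(im,(5,150,80),(16,255,255),500)[0]
cn=max(cv2.findContours(b[2].astype('u1'),0,1)[0],key=cv2.contourArea); el=cv2.fitEllipse(cn); print(el,cv2.boundingRect(cn))
J=cast(c,el[0],50)[0]; a=np.radians(s['tcp_rot'][2]); R=np.array([[np.cos(a),np.sin(a)],[np.sin(a),-np.cos(a)]]); print(J,'jar in tool',R@(J-s['tool_pos'])[:2])
E
```

```text
time: 9.75
tool_pos: [596.4, 330.0, 9.7]
tcp_rot: [-180.0, -0.0, -4.9]
ft_force: [0.9, -0.3, 0.5]
finger_gap: 85.2
grip_force: 0.0
time: 10.35
tool_pos: [597.1, 330.9, 11.1]
tcp_rot: [-179.9, -0.1, -4.8]
ft_force: [-0.2, -1.1, 6.3]
finger_gap: 56.8
grip_force: 43.2
((327.9945983886719, 314.8227844238281), (144.1305389404297, 161.4617462158203), 90.21932220458984) (247, 242, 163, 144)
[601.64022489 328.40700991  50.        ] jar in tool [4.70306103 2.09737545]
```

```bash
python3 -m handwheel '[[0,0,-0.03,0],[0,0,-0.04,0],[0,0,-0.04,0],[-0.0175,0.043,0,0],[-0.0175,0.043,0,0],[-0.0175,0.043,0,0],[-0.0175,0.043,0,0],[0,0,0,0],[0,0,0.03,0],[0,0,0.03,0]]' && python3 -m handwheel '[[0,0,0.02,0],[0,0,0.012,0],[0,0,0.004,0],[0,0,0.001,0],[0,0,0,0],[0,0,0,0]]'; python3 -m handwheel '[[0,0,0.001,0],[0,0,0.001,0],[0,0,0,0]]'; python3 -m handwheel '[[0,0,0.001,0],[0,0,0,0]]'
```

```text
time: 11.4
tool_pos: [513.1, 165.0, 60.3]
tcp_rot: [-179.9, -0.2, -4.9]
ft_force: [-1.3, 0.7, -1.2]
finger_gap: 57.1
grip_force: 43.6
time: 12.0
tool_pos: [512.7, 165.1, 23.6]
tcp_rot: [-180.0, -0.1, -4.8]
ft_force: [-0.2, -0.1, -1.4]
finger_gap: 57.1
grip_force: 43.6
time: 12.3
tool_pos: [511.7, 164.8, 20.3]
tcp_rot: [-180.0, -0.0, -4.8]
ft_force: [-0.7, -0.7, -2.0]
finger_gap: 57.2
grip_force: 43.6
time: 12.5
tool_pos: [511.6, 164.8, 19.1]
tcp_rot: [180.0, 0.0, -4.8]
ft_force: [-0.4, -0.3, -1.3]
finger_gap: 57.2
grip_force: 43.6
```

```bash
python3 -m handwheel '[[0.001,0,0.001,0],[0,0,0,0]]'; python3 -m handwheel '[[0,0,0.001,0],[0,0,0,0]]';python3 -m handwheel '[[0,0,0.001,0],[0,0,0,0]]'
```

```text
time: 12.7
tool_pos: [512.3, 164.9, 19.1]
tcp_rot: [180.0, 0.1, -4.8]
ft_force: [-7.4, -1.0, 9.4]
finger_gap: 57.3
grip_force: 44.5
time: 12.9
tool_pos: [512.3, 164.8, 19.0]
tcp_rot: [180.0, 0.1, -4.8]
ft_force: [-12.9, -2.4, 20.7]
finger_gap: 57.0
grip_force: 45.6
time: 13.1
tool_pos: [512.4, 164.9, 19.0]
tcp_rot: [180.0, 0.1, -4.8]
ft_force: [-17.5, -3.9, 30.2]
finger_gap: 57.2
grip_force: 46.6
```

```bash
python3 -m handwheel '[[0,0,-0.0025,0],[0,0,0,0]]' && python3 -m handwheel '[[0,0,0,0],[0,0,0,0],[0,0,0,0],[0,0,0,0],[0,0,-0.01,0],[0,0,-0.03,0],[0,0,-0.05,0],[0,0,-0.04,0]]' 0.0854 && python3 -m handwheel '[[-0.02,-0.036,0,0],[-0.02,-0.036,0,0],[-0.02,-0.035,0,0],[-0.018,-0.035,0,0],[0,0,0,0],[0,0,0,0],[0,0,0,0]]'
python3 - <<'E'
from h import *
import pickle
s=r.sense(); im=r.snapshot('wrist'); cv2.imwrite('pics/w6.png',im[...,::-1])
c=cam('wrist',s); a=np.radians(s['tcp_rot'][2]); R=np.array([[np.cos(a),np.sin(a)],[np.sin(a),-np.cos(a)]])
for lo,hi,z in(((45,100,40),(85,255,255),40),((5,150,80),(16,255,255),58)):
  b=blobs(im,lo,hi,500)[0]
  cn=max(cv2.findContours(b[2].astype('u1'),0,1)[0],key=cv2.contourArea); el=cv2.fitEllipse(cn); print(el)
  J=cast(c,el[0],z)[0]; print(J,'in tool',R@(J-s['tool_pos'])[:2])
E
```

```text
time: 13.3
tool_pos: [513.2, 164.8, 19.4]
tcp_rot: [-180.0, -0.1, -4.8]
ft_force: [-0.3, 0.5, -2.0]
finger_gap: 56.9
grip_force: 43.7
time: 14.1
tool_pos: [512.8, 164.7, 151.7]
tcp_rot: [-180.0, -0.1, -4.8]
ft_force: [2.2, 0.4, 0.4]
finger_gap: 85.4
grip_force: 0.0
time: 14.8
tool_pos: [447.3, 312.1, 149.1]
tcp_rot: [180.0, -0.0, -4.8]
ft_force: [0.7, -0.5, 0.1]
finger_gap: 85.0
grip_force: 0.0
((323.7139892578125, 193.29225158691406), (72.71603393554688, 80.2879638671875), 2.0335357189178467)
[450.59614029 312.89189878  40.        ] in tool [ 3.23118338 -1.02754947]
((540.7444458007812, 92.5516357421875), (84.56383514404297, 94.18417358398438), 49.14261245727539)
[512.29127144 166.57036586  58.        ] in tool [ 77.06120711 139.56195156]
```

View pics/w6.png

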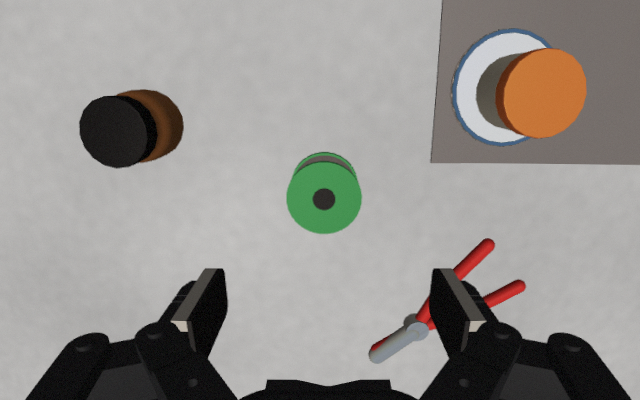

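Flux jar sits in the dish, about 2 mm off centre by measurement. The green spool top is at (324,198), right under the gripper, with the amber jar and pliers clear.

```bash
python3 -m handwheel '[[0.0005,-0.001,0.01,0],[0,0,0.02,0],[0,0,0.02,0],[0,0,0.02,0],[0,0,0.02,0],[0,0,0.02,0],[0,0,0.02,0],[0,0,0.012,0],[0,0,0,0],[0,0,0,0]]' && python3 -m handwheel '[[0,0,0,0],[0,0,0,0],[0,0,0,0],[0,0,0,0],[0,0,0,0],[0,0,0,0]]' 0 40 && python3 -m handwheel '[[0,0,-0.03,0],[0,0,-0.04,0],[0,0,-0.04,0],[0.011,0.04,0,0],[0.011,0.04,0,0],[0.011,0.04,0,0],[0.011,0.04,0,0],[0.012,0.04,0,0],[0.012,0.04,0,0],[0.0105,0.038,0,0]]' && python3 -m handwheel '[[0,0,0,0],[0,0,0,0],[0,0,0,0]]'
python3 - <<'E'
from h import *
cv2.imwrite('pics/w7.png',r.snapshot('wrist')[...,::-1])
E
```

```text
time: 15.85
tool_pos: [447.7, 313.4, 6.9]
tcp_rot: [180.0, 0.0, -4.9]
ft_force: [0.6, 0.5, 0.9]
finger_gap: 85.2
grip_force: 0.0
time: 16.45
tool_pos: [448.6, 314.4, 8.3]
tcp_rot: [-179.9, -0.1, -4.8]
ft_force: [-0.8, -0.4, 6.4]
finger_gap: 55.1
grip_force: 42.4
time: 17.45
tool_pos: [502.3, 28.3, 116.9]
tcp_rot: [180.0, -0.0, -4.8]
ft_force: [1.3, 0.5, -1.7]
finger_gap: 54.8
grip_force: 43.9
time: 17.75
tool_pos: [502.0, 30.9, 116.6]
tcp_rot: [-180.0, 0.0, -4.8]
ft_force: [-0.1, 0.2, -2.0]
finger_gap: 54.8
grip_force: 44.0
```

View pics/w7.png

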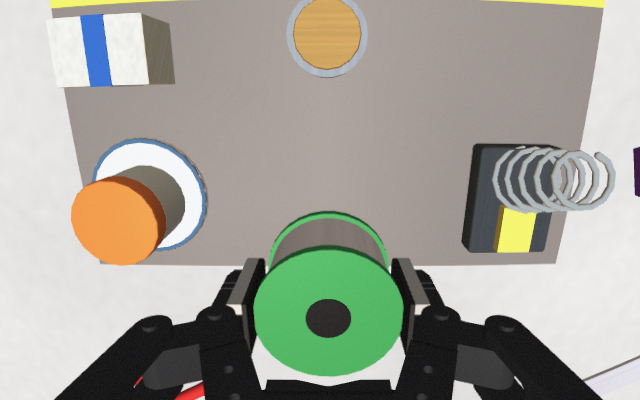

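Spool is held upright. The tin at (327,33) is centred ahead, and dish and stand are symmetric on either side. Checking the x target from the tin.

```bash
python3 - <<'E'
from h import *
s=r.sense(); c=cam('wrist',s); a=np.radians(s['tcp_rot'][2]); R=np.array([[np.cos(a),np.sin(a)],[np.sin(a),-np.cos(a)]])
for n,uv,z in(('tin',(327,36),39),('edgeL',(101,264),2),('edgeR',(555,264),2),('hole',(328,318),s['tool_pos'][2]-7.5+40)): print(n,R@(cast(c,uv,z)[0]-s['tool_pos'])[:2])
print(s['tool_pos'])
E
```

```text
tin [106.67412416   1.41647583]
edgeL [ -60.16801193 -187.36064312]
edgeR [-59.87684515 191.49849965]
hole [-1.2061665   2.06456044]
[501.96257813  31.21103401 116.66861963]
```

```bash
python3 -m handwheel '[[0.001,0,0.03,0],[0,0,0.03,0],[0,0,0.025,0],[0,0,0.013,0],[0,0,0.006,0],[0,0,0,0],[0,0,0,0],[0,0,0,0]]'; python3 -m handwheel '[[0,0,0.001,0],[0,0,0,0]]'; python3 -m handwheel '[[0,0,0.001,0],[0,0,0,0]]';  python3 -m handwheel '[[0,0,0.001,0],[0,0,0,0]]'
```

```text
time: 18.6
tool_pos: [504.6, 30.1, 14.3]
tcp_rot: [-180.0, -0.1, -4.8]
ft_force: [-0.3, 0.4, -2.7]
finger_gap: 54.8
grip_force: 44.0
time: 18.8
tool_pos: [503.8, 30.0, 12.3]
tcp_rot: [-180.0, -0.1, -4.8]
ft_force: [0.7, 0.7, -2.9]
finger_gap: 54.9
grip_force: 44.0
time: 19.0
tool_pos: [503.2, 30.0, 10.7]
tcp_rot: [-180.0, 0.0, -4.8]
ft_force: [0.9, -0.1, -2.4]
finger_gap: 55.0
grip_force: 44.0
time: 19.2
tool_pos: [503.3, 30.0, 10.4]
tcp_rot: [180.0, 0.0, -4.8]
ft_force: [-3.5, -0.3, 5.5]
finger_gap: 55.0
grip_force: 44.9
```

```bash
python3 -m handwheel '[[0,0,0,0],[0,0,0,0],[0,0,0,0],[0,0,0,0],[0,0,-0.01,0],[0,0,-0.03,0],[0,0,-0.05,0],[0,0,-0.05,0],[0,0,0,0],[0,0,0,0]]' 0.0854
python3 - <<'E'
from h import *
s=r.sense(); im=r.snapshot('wrist'); c=cam('wrist',s); a=np.radians(s['tcp_rot'][2]); R=np.array([[np.cos(a),np.sin(a)],[np.sin(a),-np.cos(a)]])
cv2.imwrite('pics/w8.png',im[...,::-1])
g=cv2.cvtColor(im,cv2.COLOR_RGB2HSV); m=blobs(im,(0,0,0),(180,255,65),60)
for b in m:
  if abs(b[1][0]-325)<40 and abs(b[1][1]-198)<40:
    J=cast(c,b[1],42)[0]; print('hole',b[0],b[1],J,R@(J-s['tool_pos'])[:2])
print(s['tool_pos'])
E
python3 -m handwheel '[[0.013,0.0435,0,0],[0.013,0.0435,0,0],[0.013,0.0435,0,0],[0.013,0.0435,0,0],[0.013,0.0435,0,0],[0.013,0.0435,0,0],[0.013,0.0435,0,0],[0.013,0.0435,0,0],[0,0,0,0],[0,0,0,0]]'
python3 -m handwheel '[[0,0,0,0]]'
python3 - <<'E'
from h import *
s=r.sense(); im=r.snapshot('wrist'); c=cam('wrist',s); a=np.radians(s['tcp_rot'][2]); R=np.array([[np.cos(a),np.sin(a)],[np.sin(a),-np.cos(a)]])
cv2.imwrite('pics/w9.png',im[...,::-1]); print(s['tool_pos'])
for b in blobs(im,(0,0,0),(180,255,65),30):
  if abs(b[1][0]-325)<80 and abs(b[1][1]-198)<60:
    J=cast(c,b[1],36)[0]; print('hole',b[0],b[1],J,R@(J-s['tool_pos'])[:2])
E
```

```text
time: 20.2
tool_pos: [505.0, 30.0, 152.6]
tcp_rot: [-180.0, -0.3, -4.8]
ft_force: [-1.2, 0.2, -0.7]
finger_gap: 85.4
grip_force: 0.0
hole 329 [328.14893617 202.05471125] [501.26207975  28.083324    42.        ] [-3.52243552  2.19058261]
[504.9563623   29.96971755 152.5753678 ]
time: 21.25
tool_pos: [576.2, -325.8, 146.7]
tcp_rot: [-179.9, 0.2, -4.9]
ft_force: [-0.1, 0.7, 0.2]
finger_gap: 85.3
grip_force: 0.0
time: 21.35
tool_pos: [576.9, -324.2, 148.1]
tcp_rot: [-179.9, 0.1, -4.8]
ft_force: [-0.1, 0.3, 0.9]
finger_gap: 85.4
grip_force: 0.0
[ 576.86265395 -324.18251058  148.08783187]
hole 163 [331.34355828 193.39877301] [ 578.40304965 -328.71209653   36.        ] [1.91442717 4.384625  ]
```

View pics/w9.png

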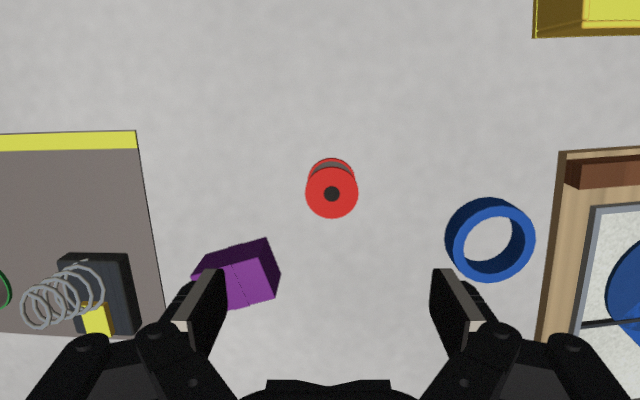

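The red spool's hole is at (331,193). The purple decoy at (240,285) and the tape at (490,240) sit beside it, so I will narrow the opening before descending.

```bash
python3 -m handwheel '[[0.0025,0.0025,0.01,0],[0,0,0.02,0],[0,0,0.02,0],[0,0,0.02,0],[0,0,0.02,0],[0,0,0.02,0],[0,0,0.02,0],[0,0,0.009,0],[0,0,0,0],[0,0,0,0]]' 0.065 && python3 -m handwheel '[[0,0,0,0],[0,0,0,0],[0,0,0,0],[0,0,0,0],[0,0,0,0],[0,0,0,0]]' 0 40 && python3 -m handwheel '[[0,0,-0.03,0],[0,0,-0.05,0],[0,0,-0.05,0],[0,0,-0.03,0],[0,0,0,0],[0,0,0,0]]'
python3 - <<'E'
from h import *
s=r.sense(); im=r.snapshot('wrist'); cv2.imwrite('pics/w10.png',im[...,::-1]); c=cam('wrist',s); a=np.radians(s['tcp_rot'][2]); R=np.array([[np.cos(a),np.sin(a)],[np.sin(a),-np.cos(a)]]);print(s['tool_pos'])
for b in blobs(im,(0,0,0),(180,255,65),30):
  if abs(b[1][0]-325)<40 and abs(b[1][1]-310)<50:
    J=cast(c,b[1],s['tool_pos'][2]-9+36)[0]; print('hole',b[0],b[1],R@(J-s['tool_pos'])[:2])
E
```

```text
time: 22.4
tool_pos: [580.3, -328.0, 11.4]
tcp_rot: [180.0, -0.0, -4.8]
ft_force: [0.6, -0.2, 0.2]
finger_gap: 65.0
grip_force: 0.0
time: 23.0
tool_pos: [581.1, -328.9, 12.6]
tcp_rot: [179.9, -0.1, -4.8]
ft_force: [0.6, 1.4, 6.7]
finger_gap: 38.9
grip_force: 40.6
time: 23.6
tool_pos: [580.3, -328.6, 171.9]
tcp_rot: [179.9, -0.1, -4.8]
ft_force: [0.4, -0.3, -1.8]
finger_gap: 38.6
grip_force: 40.5
[ 580.33982271 -328.57625313  171.89937977]
hole 30931 [327.98807022 355.78429407] [-23.66456294   2.03890713]
hole 592 [327.94256757 306.10810811] [0.07419974 2.00489732]
```

View pics/w10.png

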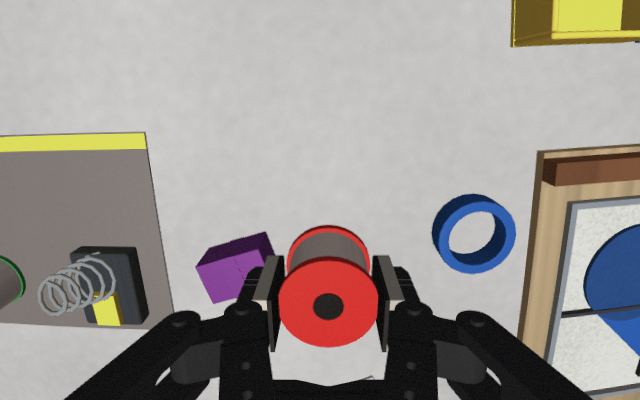

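```bash
python3 -m handwheel '[[-0.0135,-0.044,0,0],[-0.0135,-0.044,0,0],[-0.0135,-0.044,0,0],[-0.0135,-0.044,0,0],[-0.0135,-0.044,0,0],[-0.0135,-0.044,0,0],[-0.0135,-0.0435,0,0],[-0.0135,-0.0435,0,0],[0,0,0,0],[0,0,0,0]]' && python3 -m handwheel '[[0,0,0.03,0],[0,0,0.03,0],[0,0,0.025,0],[0,0,0.015,0],[0,0,0,0],[0,0,0,0],[0,0,0,0]]'
python3 - <<'E'
from h import *
S=[r.sense()]
im=r.snapshot('wrist'); cv2.imwrite('pics/w11.png',im[...,::-1]); S.append(r.sense())
print([s['tool_pos'] for s in S])
E
```

```text
time: 24.65
tool_pos: [500.4, 31.6, 168.8]
tcp_rot: [180.0, 0.2, -4.7]
ft_force: [-0.5, 0.3, -1.6]
finger_gap: 39.0
grip_force: 40.8
time: 25.35
tool_pos: [503.2, 30.3, 72.3]
tcp_rot: [-180.0, -0.1, -4.9]
ft_force: [0.2, -0.3, -0.7]
finger_gap: 38.7
grip_force: 40.8
[array([503.1628306 ,  30.25972936,  72.33621592]), array([503.21748538,  30.36363686,  72.45744241])]
```

View pics/w11.png

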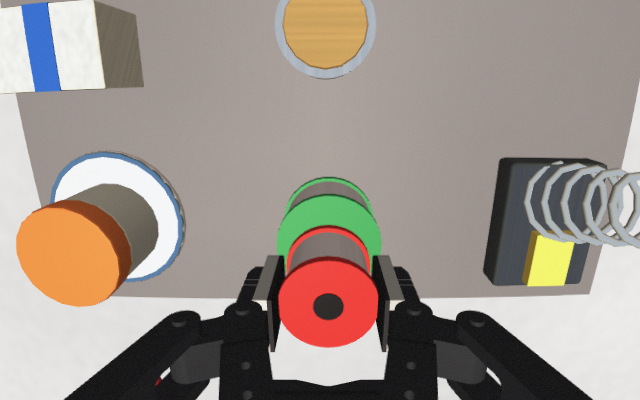

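The red spool is over the green one, with both centred at u≈328. Checking the tool-x alignment from the green rim's far edge at (329,195).

```bash
python3 - <<'E'
from h import *
s=r.sense(); c=cam('wrist',s); a=np.radians(s['tcp_rot'][2]); R=np.array([[np.cos(a),np.sin(a)],[np.sin(a),-np.cos(a)]])
f=lambda uv,z:R@(cast(c,uv,z)[0]-s['tool_pos'])[:2]
print('green',f((329,195),42)-[28,0],'red hole',f((328,306),s['tool_pos'][2]-12+36),'red far edge',f((328,256),s['tool_pos'][2]-12+36)-[20,0])
E
python3 -m handwheel '[[0,0,0.008,0],[0,0,0.005,0],[0,0,0,0],[0,0,0,0]]'; python3 -m handwheel '[[0,0,0.001,0],[0,0,0.001,0],[0,0,0,0]]'
```

```text
green [-1.58237447  2.55881448] red hole [-1.96415867  2.05819386] red far edge [-0.30032119  2.04272815]
time: 25.8
tool_pos: [501.5, 30.7, 57.5]
tcp_rot: [-180.0, 0.0, -4.8]
ft_force: [0.1, -0.4, -1.2]
finger_gap: 38.7
grip_force: 40.8
time: 26.1
tool_pos: [501.8, 30.7, 55.7]
tcp_rot: [-180.0, 0.0, -4.8]
ft_force: [0.2, 0.1, -0.9]
finger_gap: 38.3
grip_force: 40.8
```

Aligned within about 1 mm. I'm lowering to contact.

```bash
python3 -m handwheel '[[0,0,0.001,0],[0,0,0,0]]'; python3 -m handwheel '[[0,0,0.001,0],[0,0,0,0]]'; python3 -m handwheel '[[0,0,0.0005,0],[0,0,0,0]]'
```

```text
time: 26.3
tool_pos: [501.8, 30.6, 54.7]
tcp_rot: [-180.0, 0.0, -4.8]
ft_force: [0.6, 0.2, -1.4]
finger_gap: 38.9
grip_force: 40.8
time: 26.5
tool_pos: [502.0, 30.7, 54.6]
tcp_rot: [180.0, -0.0, -4.8]
ft_force: [-4.4, -0.2, 7.7]
finger_gap: 38.8
grip_force: 41.7
time: 26.7
tool_pos: [502.2, 30.6, 54.6]
tcp_rot: [180.0, -0.0, -4.8]
ft_force: [-6.1, 0.5, 12.4]
finger_gap: 38.4
grip_force: 42.0
```

Contact made. Releasing, lifting and checking from above and from the side.

```bash
python3 -m handwheel '[[0,0,-0.001,0],[0,0,0,0]]'; python3 -m handwheel '[[0,0,0,0],[0,0,0,0],[0,0,0,0],[0,0,0,0],[0,0,-0.01,0],[0,0,-0.03,0],[0,0,-0.05,0],[0,0,-0.04,0]]' 0.07; python3 -m handwheel '[[-0.02,0,-0.01,0],[-0.02,0,-0.01,0],[0,0,0,0],[0,0,0,0],[0,0,0,0],[0,0,0,0]]'
python3 - <<'E'
from h import *
s=r.sense(); im=r.snapshot('wrist'); c=cam('wrist',s); cv2.imwrite('pics/w12.png',im[...,::-1]); sd=r.snapshot('side')
b=np.radians(-4.7); R=np.array([[np.cos(b),np.sin(b)],[-np.sin(b),np.cos(b)]])
def mf(uv,z): return (R@(cast(c,uv,z)[0][:2]-[502.5,29.5])).round(1)
print(s['tool_pos'])
for n,lo,hi,z in(('jar',(5,150,80),(16,255,255),58),('green',(45,100,40),(85,255,255),42),('red',(0,150,80),(4,255,255),78),('blue',(100,120,60),(125,255,255),42),('hole',(0,0,0),(180,255,65),78)):
  for q in blobs(im,lo,hi,100)[:3]: print(n,q[0],q[1].round(1),mf(q[1],z))
cv2.imwrite('pics/fin.png',np.hstack([cv2.resize(im,(480,300)),cv2.resize(sd[170:300,270:400],(300,300))])[...,::-1])
E
```

```text
time: 26.9
tool_pos: [502.1, 30.6, 54.6]
tcp_rot: [-180.0, -0.0, -4.8]
ft_force: [-1.1, -0.1, 3.4]
finger_gap: 38.7
grip_force: 41.2
time: 27.7
tool_pos: [501.9, 30.7, 187.2]
tcp_rot: [-180.0, -0.1, -4.8]
ft_force: [2.2, 0.0, 1.0]
finger_gap: 70.1
grip_force: 0.0
time: 28.3
tool_pos: [462.1, 33.9, 203.8]
tcp_rot: [180.0, 0.1, -4.8]
ft_force: [0.7, 1.1, -0.2]
finger_gap: 70.1
grip_force: 0.0
[462.06905288  33.94020275 203.76671163]
jar 3928 [166.3 137.6] [ -1.  130.8]
green 1114 [330.  117.6] [12.3 -2.8]
red 2070 [327.7 140.6] [-1.4 -0.9]
red 814 [181.  284.7] [-125.7  127.4]
blue 637 [156.7  18.8] [ 91.5 134.6]
hole 30570 [327.9 357.9] [-204.3   -0.7]
hole 1492 [594.5 103.7] [  28.5 -203.9]
hole 1273 [623.3 343.8] [-199.  -294.1]
```

View pics/fin.png

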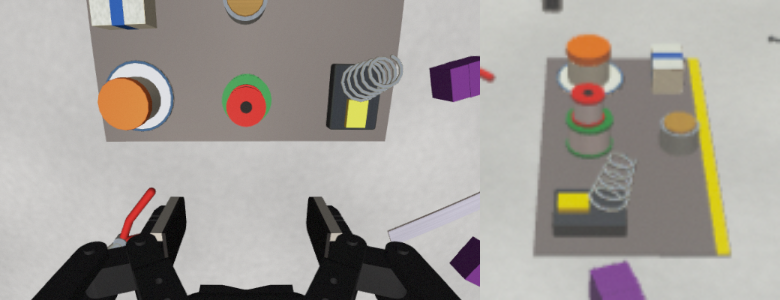

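Everything is upright and stacked. One numeric check of jar vs dish and carton vs dish before handing in.

```bash
python3 - <<'E'
from h import *
import pickle
b=np.radians(-4.7); R=np.array([[np.cos(b),np.sin(b)],[-np.sin(b),np.cos(b)]])
s,im=pickle.load(open('w4.pkl','rb')); c=cam('wrist',s); f=lambda p,z:cast(c,p,z)[:,:2]
# dish rim extremes & carton top corners in w4
d=f([(467,253),(561,253),(514,210),(514,298)],8); 
v,u=np.nonzero((cv2.cvtColor(im,cv2.COLOR_RGB2HSV)[...,2]>190)[205:302,462:565]); D=f(np.c_[u+462,v+205],8); lo,hi=D.min(0),D.max(0); D=(lo+hi)/2
C=f([(524,122),(601,126),(593,179),(519,177)],42); print('w4 dish',D,hi-lo,'carton rel dish',R@(C.mean(0)-D))
top=r.snapshot('top'); c=cam('top'); s=blobs(top,(5,150,80),(16,255,255),60)
for q in s[:3]: print('top jar',q[0],q[1],R@(f(q[1],58)[0]-[513.3,164.8]))
for q in blobs(top,(100,120,60),(125,255,255),10):
  if 240<q[1][0]<300 and q[1][1]<182: print('top band',q[1],R@(f(q[1],42)[0]-[513.3,164.8]))
E
```

```text
w4 dish [513.16031096 164.01888518] [80.73727261 81.08654976] carton rel dish [101.96771491  -0.58376963]
top band [271.63636364 165.72727273] [99.77846875  1.30348577]
```

```bash
python3 -c "
from bench import r; print(r.hand_in())"
```

```text
the job is handed in; nothing more can be done
None
```

The job is handed in at about 28 s of robot time, with all four items set out upright as asked and the bystanders not disturbed. By my camera measurements, everything is within 2–3 mm of target; the hand-in returned no verdict.

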